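# Press the warmed flask into the mixer's sprung cradle

## Robot

A 6-joint arm with a two-finger parallel gripper is mounted at the origin on the work surface. World frame = base frame: x ahead of the robot, y to its left, z up, the work surface at z = 0. Lengths are in m, angles in rad, forces in N, time in s.
With the tool pointing down it reaches from about 0.35 to 0.975 m from the base axis. Payload 4.9 kg.
Tool frame: the origin (TCP) lies at the centre of the arm's flange, where the gripper is bolted on; the fingertips stand 173 mm ahead of it and the grasp point (between the pads) lies 155 mm ahead of it (ctrl.finger_overhang is the distance from the TCP to the fingertips, in m); z points along the fingers, y is the direction in which the jaws open and shut (so a half turn about z gives the same grasp; the last joint's range is limited). The gripper opens to 85 mm and grips with 20 to 120 N. Pads are 22 mm wide; open, the fingers measure 114 mm over their backs; the gripper's body (76 mm by 85 mm) begins 54 mm behind the grasp point. The pads swing forward as they close: fully open they stand 13 mm farther back than shut.
Start: joints at [-1.374, 0.053, 1.613, -0, 1.476, -0.119], TCP at [0.194, -0.594, 0.405] pointing down, gripper open.
Joint ranges: [-3.01, 3.01], [-1.01, 2.22], [0.06, 2.58], [-1.02, 4.17], [0.09, 2.62], [-3.14, 3.14]. Speed limits (rad/s): [2.57, 2.57, 3.14, 3.14, 3.14, 3.14].

## Interface

Orientations are given as a rotation vector (axis times angle).
In Python, from station import ctrl, eyes, spotter gives the robot as it stands.
- The arm moves only by the shell command python3 -m crank 'ROWS' [FORCE]. ROWS is JSON, a list of rows, each a list of 7 numbers: the turn, a rotation vector about the tool's x, y, z in rad, then the shift along the tool's x, y, z in mm, then the closure, from -1 (fully open) to 1 (shut). A call has 1 to 8 rows; each row shifts and turns the pose as measured when the row begins, along the tool's axes as they then stand; what a row does not reach is not made up. A row lasts 1/12 s, in which the tool goes at most 41.7 mm and 7.16 degrees, less where a joint would pass 70% of its speed; a pose out of reach is approached as far as the arm can. A call is refused whole if a number of a shift passes 41.7 or a number of a turn 0.125, either way. A call with a gripper value outside its range is refused whole. The fingers move at their own pace and stop on an object; FORCE is the grip in N (left out, the last holds). Time passes only in rows, so rows that do not move let the fingers close. It gives the time, the measured TCP pose, the force and the opening at its end, in the units of the state.
- ctrl.get_obs(): the state, without advancing time (a new reading comes with each control period).
- eyes.get_image(name): name is "scene" or "top" or "wrist"; returns a dict with "image" (420x560x3 uint8, red, green, blue), "vertical_fov" (degrees; the focal length in pixels is half the picture's height over the tangent of half this angle, whatever the lens; pixels are square), "cx", "cy" (the principal point, pixels), "rvec" (rotation vector, rad) and "tvec" (3), from world to camera coordinates, as OpenCV has them; the wrist camera has in their place "mount" (4x4, takes a point from camera to tool coordinates, whose origin is the TCP and whose axes are the flange's). Camera axes: x right, y down, z forward; pixel columns grow to the right and rows downward; lengths in m; the calibration is good to about 2 mm. A picture is of the moment at which its call begins: read the wrist's pose just before it. There is no depth.
- ctrl.finish_job(): hands the job in, once; it reports no verdict.
Trained networks look in a picture, given as the dict that the camera call returned (one of the last four; its "shot" number tells which), for a name from the list of things; names that differ only in an ending like _2 or _b are one class to them, and where a whole thing is asked for, a point or a joint stands for the part that bears it (a point fixed in the world has none). Each returns a list of dicts, best first, with "confidence" (0 to 1); they miss things now and then, are a little off and sometimes report something else, mostly with a low value. They report only what shows in the picture. A call takes as long as a camera call. They do not tell look-alikes from the thing itself.
- spotter.look_for(query, picture): "centre" ([x, y, z] in m, in world coordinates, good to about 4 mm: the middle of the surface that is visible of it).
- spotter.outline_of(query, picture): "region" (420x560 bool, what is visible of it).
- spotter.mark_of(query, picture): "centre" ([x, y, z] in m, in world coordinates, good to about 4 mm: a listed point, or the origin of a listed thing).
The state is a dict: "t": time; "q": joint angles; "dq": joint speeds; "effort": joint torques, N m; "tool_pos": TCP position; "tool_rot": TCP orientation; "contact_force": force on the tool from outside, world axes, zero at the start; "wrist_torque": the same for the moment, N m; "opening": finger opening in m.
Only numpy, scipy, OpenCV 4.12 (cv2) and the standard library are available. Lean on these libraries where they do the work, as an engineer would, in place of code of your own. Each camera call takes 0.05 s, during which the arm holds its last target.

## Task

Mix the warmed reagent: lift the clear cover off the dry block heater by its knob and stand it, knob up, on the blue mat. Then take the amber flask out of the heater by its neck, set it upright in the black ring cradle on top of the touch-start mixer and press it down against the spring, well past half of the travel but gently, without ramming it against the stop. Finish while still holding the flask by the neck, pressed down; do not drop anything and leave the other things on the bench where they are.

Things in the scene. Friction and masses are not known exactly. Their poses are not given: they have to be found in the camera images.
- heater: white dry block heater, fixed: case top 80 mm above the bench, grey panel on its -x side. Origin on the bench under the axis of its well; the case spans x -105 to +65 mm, y +-65 mm. An aluminium block (92 x 76 mm) stands 6 mm proud of the case top; its one round well, 56 mm across, 40 mm deep, has its floor 46 mm above the bench
- cover_knob (a point): grip point of the loose clear plastic cover (open-bottomed box 104 x 90 x 82 mm high, walls 3 mm, 0.14 kg) standing over the flask on the heater's case. Black knob 26 mm across, 10 to 36 mm above the cover's top, on a thinner stem; this point is on its axis, 24 mm above the top and 106 mm above the rim, z up. At first 186 mm above the bench; raise it 80 mm to clear the flask
- cover_rim (a point): centre of the cover's lower rim, 106 mm below the knob's grip point; about 3 mm above the bench when the cover stands on the mat
- mat: blue flat square bench mat, 170 x 170 mm, 3 mm thick, fixed; origin under its centre on the bench
- flask_mid (a point): half-way up the axis of the amber flask (0.11 kg), z up the neck: bulb 51 mm across, flat foot 29 mm across 52.5 mm below this point, straight neck 24 mm across from 9 mm below to 52.5 mm above it (red stopper, flush, at the top); grip well 25 mm above it. At first upright in the heater's well, this point 98.5 mm above the bench. Seated in the cradle: 46 mm above cradle_ring
- mixer: white touch-start vortex mixer with the sprung cradle on top, fixed: case 62 mm high, sloping grey front with dial and switch on its -x side. Origin on the bench under the axis of the cradle; the case spans x -95 to +55 mm, y +-48 mm
- cradle_ring (a point): centre of the upper lip of the cradle, a black rubber ring on a steel disc over the mixer: outer diameter 60 mm, inner 43 mm, 12 mm deep, open to above; the lip is 100 mm above the bench at rest and goes down with the cradle. The flask's bulb sits in the ring, its foot 6.5 mm below the lip
- cradle (a joint): how far the cradle is pressed down, in m: 0 at rest, stop at 0.012. Spring 900 N/m with a preload of about 5 N (the flask's own weight does not move it): about 5 N starts it, 10 N at half travel, 16 N at the stop
- tube_rack: white rack of capped blood tubes, 58 x 200 mm, 94 mm high; loose bystander, leave it in place; origin under its centre
- slide_box: green slide box, 87 x 102 mm, 35 mm high; loose bystander, leave it in place; origin under its centre
- timer: white bench timer, 55 x 75 mm, 22 mm high; loose bystander, leave it in place; origin under its centre
- conical_flask: small clear conical flask, 59 mm across its foot, 85 mm high; loose bystander, leave it in place; origin under its centre
- wash_bottle: white bottle with a blue cap, 56 mm across, 135 mm high; loose bystander, leave it in place; origin under its centre
- tip_box: blue box of pipette tips with a clear lid, 87 x 122 mm, 70 mm high; loose bystander, leave it in place; origin under its centre
- oil_vial: small amber dropper vial, 28 mm across, 54 mm high; loose bystander, leave it in place; origin under its centre
- sample_cup: white sample cup with a red lid, 58 mm across, 64 mm high; loose bystander, leave it in place; origin under its centre
Not all that is in view belongs to the job. What is shaped like the part that bears cover_knob but green is not meant. Of the things that look like the mat, take the one that is farthest to the robot's right at the start.

How it is judged:
On the way, in this order (a step that is already met when the one before it is completed fails the run):
1. the cover stands on the blue mat, knob up, let go (horizontal distance between cover_rim and mat below 0.055 m and height (world z) of cover_rim below 0.008 m and angle between cover_rim's own z axis and vertical below 0.1 rad and contact force between the fingers and cover below 0.05 N and linear speed of cover below 0.03 m/s), for 0.2 s.
2. the flask is lifted clear of the heater (height (world z) of flask_mid above 0.142 m and contact force between the fingers and flask above 0.5 N and angle between flask_mid's own z axis and vertical below 0.5 rad), for 0.1 s.
At the end, for the whole second after the job is handed in: Gripper holding the flask upright (0.15 rad) in the ring, axis within 8 mm of the ring's, its middle at most 53 mm above the lip, cradle pressed over 6 of its 12 mm by the flask with 6 to 30 N, steadily; cover level on the mat, knob up, centres within 55 mm, let go, at rest (all of step 1 and value of joint cradle above 0.006 m and velocity of joint cradle below 0.01 m/s and contact force between flask and mixer between 6 and 30 N and contact force between the fingers and flask above 1 N and horizontal distance between flask_mid and cradle_ring below 0.008 m and z of flask_mid in the frame of cradle_ring below 0.053 m and angle between flask_mid's own z axis and vertical below 0.15 rad); the arm keeps its last pose, push and grip.
It fails at once if the flask is rammed into the cradle (more than 45 N) (contact force between flask and mixer above 45 N).
It fails at once if the cover is dropped or knocked off (moves faster than 0.6 m/s while not held) (contact force between the fingers and cover below 0.01 N and linear speed of cover above 0.6 m/s).
It fails at once if the flask is dropped or knocked about (moves faster than 0.6 m/s while not held) (contact force between the fingers and flask below 0.01 N and linear speed of flask above 0.6 m/s).
It fails at once if a bystander is displaced by more than 30 mm or tipped over (distance of any of tube_rack, slide_box, timer, conical_flask, wash_bottle, tip_box, oil_vial, sample_cup from where it was at the start of the episode above 0.03 m or angle between any of tube_rack, slide_box, timer, conical_flask, wash_bottle, tip_box, oil_vial, sample_cup's own z axis and vertical above 0.5 rad).
It also fails if it takes over 67 s, if anything falls off the work surface, if the arm or the gripper's body presses on something with over 40 N, if the wrist force passes 120 N, or if a joint passes its speed limit or range.

## Working session

There is one attempt and no reset: what is moved stays moved. The work goes in short steps, Python scripts to look and compute and a shell command to move; the robot and the scene stay as the last step left them, time stands still between calls to the robot, and variables do not carry over. Pictures are saved under pics/ and viewed, and the job is handed in when it is done.

```bash
ls; mkdir -p pics
python3 - <<'E'
from station import ctrl, eyes, spotter
import cv2
o=ctrl.get_obs(); print({k:(v if not hasattr(v,'round') else v) for k,v in o.items()}, ctrl.finger_overhang)
for n in ["scene","top","wrist"]:
    p=eyes.get_image(n); cv2.imwrite(f"pics/{n}0.png",p["image"][:,:,::-1])
    print(n,{k:v for k,v in p.items() if k!="image"})
    for q in ["heater","cover_knob","cover_rim","mat","flask_mid","mixer","cradle_ring"]:
        print(q,[([round(float(x),4) for x in d["centre"]],round(d["confidence"],2)) for d in spotter.mark_of(q,p)])
E
```

```text
pics
{'t': 0.0, 'q': array([-1.37398034e+00,  5.33349054e-02,  1.61431635e+00,  1.43428148e-05,
        1.47602321e+00, -1.19004151e-01]), 'dq': array([ 1.33079745e-03,  7.43809294e-04, -1.20733420e-03, -7.59162374e-05,
        4.31660622e-04, -1.44665039e-03]), 'effort': array([-1.60863412e-03, -3.93684340e+01, -3.70178175e+01, -3.13030005e-04,
        6.93973299e-03,  1.48626276e-05]), 'tool_pos': array([ 0.19406677, -0.59381205,  0.40346292]), 'tool_rot': array([-3.10045068e+00, -4.93700628e-01,  1.04715741e-04]), 'contact_force': array([ 0.17554387, -0.36444826, -0.02762868]), 'wrist_torque': array([ 0.02234583, -0.03935372,  0.02022934]), 'opening': 0.08524941320726251} 0.1734
scene {'vertical_fov': 44.707202996047606, 'cx': 284.0230362970098, 'cy': 206.31855627358286, 'rvec': array([ 1.29408968,  2.06242306, -1.06297929]), 'tvec': array([ 0.2257221 , -0.15661278,  1.82077309]), 'shot': 1}
heater [([0.6044, -0.3409, 0.001], 0.81), ([0.675, 0.1418, -0.0055], 0.42)]
cover_knob [([0.6095, -0.3479, 0.1864], 0.89), ([0.4429, -0.5218, 0.1065], 0.7), ([0.5883, -0.5181, -0.0018], 0.2)]

[... 855 characters left out ...]
ask_mid [([0.6739, 0.1373, 0.0018], 0.53), ([0.6055, -0.3427, 0.0005], 0.52)]
mixer [([0.5685, 0.331, -0.0025], 0.67)]
cradle_ring [([0.5707, 0.3336, 0.0988], 0.56)]
wrist {'vertical_fov': 64.82801822872234, 'cx': 276.135512613491, 'cy': 207.38781576337783, 'mount': array([[ 8.22688306e-04, -9.46497992e-01, -3.22708654e-01,
         8.31684823e-02],
       [ 9.99999115e-01,  4.41286539e-04,  1.25503531e-03,
        -3.86894210e-04],
       [-1.04548141e-03, -3.22709401e-01,  9.46497517e-01,
         3.02834457e-02],
       [ 0.00000000e+00,  0.00000000e+00,  0.00000000e+00,
         1.00000000e+00]]), 'shot': 3}
heater []
cover_knob []
cover_rim []
mat []
flask_mid []
mixer []
cradle_ring []
```

View pics/scene0.png

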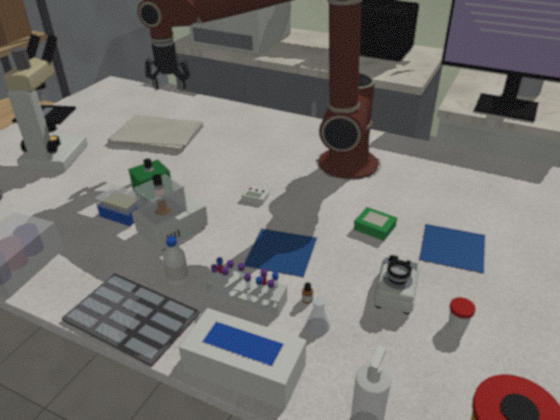

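View pics/top0.png

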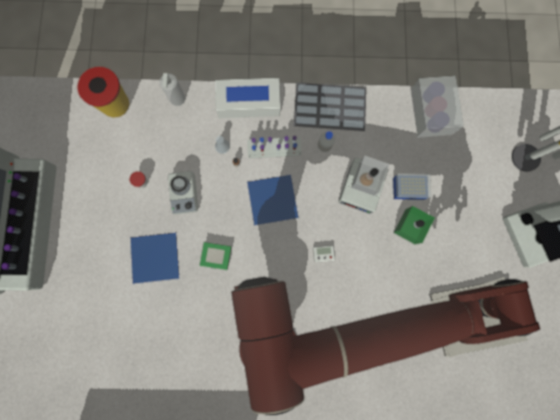

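View pics/wrist0.png

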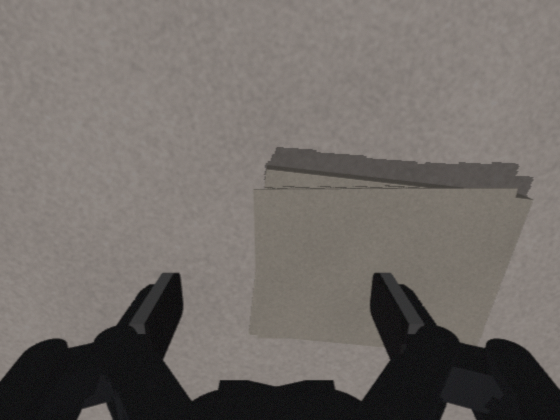

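```bash
cat > h.py <<'E'
from station import ctrl, eyes, spotter
import cv2, numpy as np
from scipy.spatial.transform import Rotation as R
from scipy.optimize import least_squares
def shot(n,name=None):
    o=ctrl.get_obs(); p=eyes.get_image(n)
    if name: cv2.imwrite(f"pics/{name}.png",p["image"][:,:,::-1])
    if n=="wrist":
        T=np.eye(4);T[:3,:3]=R.from_rotvec(o["tool_rot"]).as_matrix();T[:3,3]=o["tool_pos"]
        M=T@p["mount"]
    else:
        M=np.eye(4);Rm=R.from_rotvec(p["rvec"]).as_matrix();M[:3,:3]=Rm.T;M[:3,3]=-Rm.T@p["tvec"]
    f=210/np.tan(np.radians(p["vertical_fov"])/2)
    return p,M,f
def ray(p,M,f,px):
    d=M[:3,:3]@np.array([(px[0]-p["cx"])/f,(px[1]-p["cy"])/f,1]); return M[:3,3],d/np.linalg.norm(d)
def onz(p,M,f,px,z):
    c,d=ray(p,M,f,px); return c+d*(z-c[2])/d[2]
def proj(p,M,f,X):
    c=M[:3,:3].T@(np.array(X)-M[:3,3]); return np.array([p["cx"]+f*c[0]/c[2],p["cy"]+f*c[1]/c[2]])
def tri(rs):
    A=np.zeros((3,3));b=np.zeros(3)
    for c,d in rs:
        P=np.eye(3)-np.outer(d,d);A+=P;b+=P@c
    X=np.linalg.solve(A,b); return X,[np.linalg.norm((np.eye(3)-np.outer(d,d))@(X-c)) for c,d in rs]
def togo(xyz,yaw=0):
    o=ctrl.get_obs();Rt=R.from_rotvec(o["tool_rot"])
    tgt=R.from_euler('z',yaw)*R.from_euler('x',np.pi)
    print("tool",o["tool_pos"].round(4),"open",round(o["opening"],4),"F",o["contact_force"].round(1),"t",round(o["t"],2))
    print("shift mm (tool)",(Rt.inv().apply(np.array(xyz)-o["tool_pos"])*1000).round(1),"turn",(Rt.inv()*tgt).as_rotvec().round(3))
E
python3 - <<'E'
from h import *
p={n:shot(n) for n in("scene","top")}
for q in "tube_rack slide_box timer conical_flask wash_bottle tip_box oil_vial sample_cup".split():
    for n in p:
        print(q,n,[(np.round(d["centre"],3).tolist(),round(d["confidence"],2)) for d in spotter.mark_of(q,p[n][0])][:2])
for q in ["cover_knob","cradle_ring","mat"]:
    rg={}
    for n in p:
        for d in spotter.outline_of(q,p[n][0])[:3]:
            m=d["region"]; ys,xs=np.nonzero(m); print(q,n,round(d["confidence"],2),m.sum(),xs.mean().round(1),ys.mean().round(1), cv2.minAreaRect(np.c_[xs,ys].astype(np.float32)))
togo([0.5,-0.343,0.45])
im=p["top"][0]["image"]; cv2.imwrite("pics/topz.png",cv2.resize(im[90:250,200:450,::-1],None,fx=3,fy=3,interpolation=cv2.INTER_CUBIC))
E
```

```text
tube_rack scene [([0.734, -0.0, -0.001], 0.93)]
tube_rack top [([0.731, -0.004, 0.0], 0.82)]
slide_box scene [([0.318, 0.201, 0.001], 0.84)]
slide_box top [([0.317, 0.202, -0.001], 0.94)]
timer scene [([0.339, -0.193, 0.004], 0.79)]
timer top [([0.334, -0.192, 0.003], 0.68)]
conical_flask scene [([0.741, 0.197, 0.004], 0.88)]
conical_flask top [([0.74, 0.195, -0.002], 0.58), ([0.607, -0.341, 0.001], 0.3)]
wash_bottle scene [([0.756, -0.199, -0.0], 0.92)]
wash_bottle top [([0.749, -0.197, -0.004], 0.6)]
tip_box scene [([0.587, -0.516, -0.002], 0.69), ([0.338, -0.193, 0.002], 0.46)]
tip_box top [([0.591, -0.512, -0.0], 0.97)]
oil_vial scene [([0.675, 0.14, -0.006], 0.67)]
oil_vial top []
sample_cup scene [([0.593, 0.493, 0.0], 0.8)]
sample_cup top [([0.597, 0.496, 0.0], 0.58)]
cover_knob scene 0.88 1784 161.2 198.7 ((160.60000610351562, 197.20001220703125), (45.61579513549805, 49.193504333496094), 63.43495178222656)
cover_knob scene 0.8 660 147.1 171.4 ((147.38980102539062, 170.36566162109375), (22.224937438964844, 39.91697692871094), 69.07550048828125)
cover_knob top 0.9 983 413.6 225
[... 812 characters left out ...]
024658203, 38.818145751953125), 10.30484676361084)
mat scene 0.63 2422 281.6 252.1 ((280.6212463378906, 251.79676818847656), (66.39962005615234, 41.4572868347168), 9.782407760620117)
mat top 0.97 2188 153.7 258.2 ((153.74591064453125, 258.2049255371094), (47.078582763671875, 47.62179946899414), 84.80557250976562)
mat top 0.67 229 177.7 184.5 ((177.75001525878906, 184.75001525878906), (16.26345443725586, 15.55634880065918), 45.0)
mat top 0.62 1969 271.9 199.9 ((272.05401611328125, 199.82432556152344), (44.387725830078125, 45.209720611572266), 80.53767395019531)
tool [ 0.1941 -0.5941  0.4047] open 0.085 F [ 0.2  0.4 -0.2] t 2.4
shift mm (tool) [ 368.7 -143.7  -45.3] turn [ 0.    -0.     0.316]
```

View pics/topz.png

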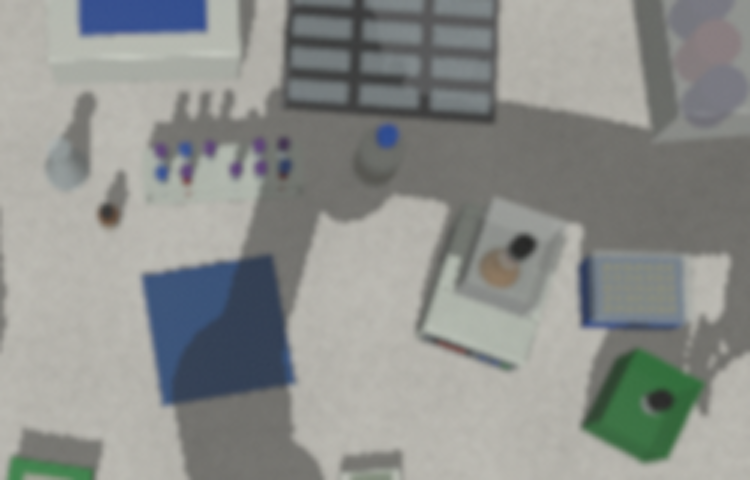

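```bash
python3 -m crank '[[0,0,0.105,0,0,-25,-1],[0,0,0.105,0,0,-25,-1],[0,0,0.106,0,0,-10,-1],[0,0,0,38,-23,0,-1],[0,0,0,38,-23,0,-1],[0,0,0,38,-23,0,-1],[0,0,0,38,-23,0,-1],[0,0,0,38,-23,0,-1]]'; python3 -c "
from h import *; togo([0.607,-0.345,0.45])"
```

```text
t: 3.07
tool_pos: [0.3748, -0.4898, 0.4669]
tool_rot: [3.14, -0.051, -0.001]
contact_force: [0.5, -0.5, -0.7]
opening: 0.0854
tool [ 0.3748 -0.4898  0.4669] open 0.0854 F [ 0.5 -0.5 -0.7] t 3.07
shift mm (tool) [ 227.4 -152.4   16.5] turn [ 0.001  0.001 -0.033]
```

```bash
python3 -m crank '[[0,0,-0.03,35,-24,2,-1],[0,0,0,37,-24,2,-1],[0,0,0,37,-24,2,-1],[0,0,0,37,-24,2,-1],[0,0,0,37,-24,2,-1],[0,0,0,30,-20,2,-1],[0,0,0,0,0,0,-1]]'
python3 - <<'E'
from h import *
togo([0.607,-0.345,0.45])
p,M,f=shot("wrist","w1")
print([(np.round(d["centre"],4),d["confidence"]) for d in spotter.mark_of("cover_knob",p)])
for X in ([.607,-.345,.186],[.607,-.345,.198]): print(proj(p,M,f,X))
E
```

```text
t: 3.65
tool_pos: [0.5851, -0.3498, 0.4559]
tool_rot: [3.139, 0.008, 0.005]
contact_force: [-0.8, -0.4, -0.9]
opening: 0.0851
tool [ 0.5851 -0.3498  0.4559] open 0.0851 F [-0.8 -0.4 -0.9] t 3.65
shift mm (tool) [21.9 -4.7  5.9] turn [ 0.002 -0.003  0.005]
[(array([ 0.4464, -0.5235,  0.1043]), 0.93), (array([ 0.607 , -0.3437,  0.1886]), 0.59)]
[269.07833275 182.50199048]
[268.78826517 186.6831139 ]
```

View pics/w1.png

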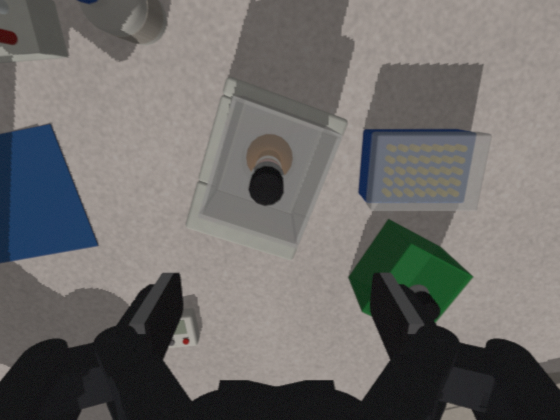

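The picture shows the clear cover with its black knob top at about (266,186) over the amber flask. The green look-alike is at (415,290) and the target mat is at the left. I'll take a second, lower view to triangulate.

```bash
python3 -c "
from h import *
p,M,f=shot('wrist')
im=p['image'].max(2)[150:220,230:310]; n,l,s,c=cv2.connectedComponentsWithStats((im<45).astype(np.uint8)); i=1+s[1:,4].argmax(); print(s[i],c[i]+[230,150]); px=c[i]+[230,150]
c,d=ray(p,M,f,px); np.savez('r1',c=c,d=d); print(onz(p,M,f,px,.198))
"
python3 -m crank '[[0,0,0,15,-5,28,-1],[0,0,0,8,-1,25,-1],[0,0,0,0,0,0,-1],[0,0,0,0,0,0,-1]]'
python3 - <<'E'
from h import *
togo([0.607,-0.3435,0.341])
p,M,f=shot("wrist","w2")
x0,y0=proj(p,M,f,[.607,-.3435,.198]).astype(int); print(x0,y0)
im=p['image'].max(2)[y0-50:y0+50,x0-50:x0+50]; n,l,s,c=cv2.connectedComponentsWithStats((im<45).astype(np.uint8)); i=1+s[1:,4].argmax(); print(s[i]); px=c[i]+[x0-50,y0-50];print(px)
r=np.load('r1.npz'); print(tri([(r['c'],r['d']),ray(p,M,f,px)]), onz(p,M,f,px,.198))
print([(np.round(d["centre"],4),d["confidence"]) for d in spotter.mark_of("cover_knob",p)])
E
```

```text
[  14   12   34   38 1032] [261.36434109 180.59496124]
[ 0.60802528 -0.34316585  0.198     ]
t: 4.13
tool_pos: [0.6014, -0.3525, 0.4065]
tool_rot: [3.131, -0.011, 0.008]
contact_force: [0.6, -0.2, 1.0]
opening: 0.0857
tool [ 0.6014 -0.3525  0.4065] open 0.0857 F [ 0.6 -0.2  1. ] t 4.13
shift mm (tool) [ 5.2 -9.7 65.5] turn [ 0.01  -0.005 -0.007]
257 236
[  28   21   42   50 1637]
[256.34208919 231.63469762]
(array([ 0.60524149, -0.34257078,  0.18687017]), [np.float64(0.00015094597850093494), np.float64(0.00015094597850088943)]) [ 0.60990825 -0.3430497   0.198     ]
[(array([ 0.6056, -0.342 ,  0.1861]), 0.71)]
```

View pics/w2.png

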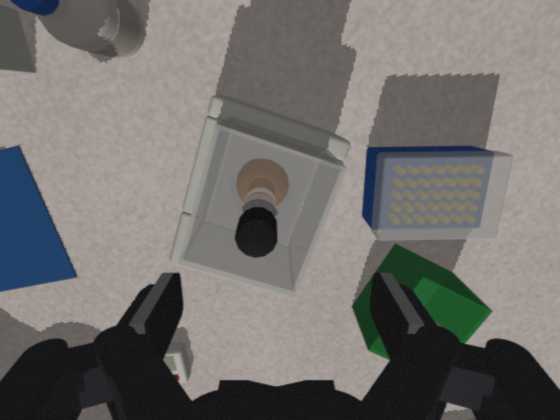

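The knob triangulates to (0.606, -0.343, 0.187), which matches the text's 0.186. I'll align above it, then descend.

```bash
python3 -m crank '[[0.008,-0.004,-0.005,5,-10,10,-1],[0,0,0,0,0,10,-1],[0,0,0,0,0,0,-1],[0,0,0,0,0,0,-1]]'; python3 -c "
from h import *; togo([0.606,-0.343,0.341])"
```

```text
t: 4.57
tool_pos: [0.6056, -0.3435, 0.3908]
tool_rot: [3.135, -0.007, 0.011]
contact_force: [-0.6, 0.3, -0.4]
opening: 0.0855
tool [ 0.6056 -0.3435  0.3908] open 0.0855 F [-0.6  0.3 -0.4] t 4.57
shift mm (tool) [-0.  -0.9 49.8] turn [ 0.006 -0.007 -0.005]
```

```bash
python3 -m crank '[[0.006,-0.007,-0.005,0,-1,15,-1],[0,0,0,0,0,15,-1],[0,0,0,0,0,12,-1],[0,0,0,0,0,8,-1],[0,0,0,0,0,0,-1],[0,0,0,0,0,0,-1]]'; python3 -c "
from h import *; togo([0.606,-0.343,0.341])"
```

```text
t: 5.07
tool_pos: [0.6053, -0.3422, 0.3343]
tool_rot: [-3.14, -0.002, 0.004]
contact_force: [0.4, -0.5, 0.9]
opening: 0.0856
tool [ 0.6053 -0.3422  0.3343] open 0.0856 F [ 0.4 -0.5  0.9] t 5.07
shift mm (tool) [ 0.6  0.8 -6.7] turn [-0.001  0.002  0.001]
```

```bash
python3 -m crank '[[0,0,0,0.5,0,-6,-1],[0,0,0,0,0,0,-0.3],[0,0,0,0,0,0,0.3],[0,0,0,0,0,0,1],[0,0,0,0,0,0,1],[0,0,0,0,0,0,1],[0,0,0,0,0,0,1],[0,0,0,0,0,0,1]]' 40; python3 -c "
from h import *; togo([0.606,-0.343,0.341])"
```

```text
t: 5.73
tool_pos: [0.6065, -0.3426, 0.3436]
tool_rot: [3.141, 0.002, 0.002]
contact_force: [0.4, -0.2, -1.0]
opening: 0.0248
tool [ 0.6065 -0.3426  0.3436] open 0.0248 F [ 0.4 -0.2 -1. ] t 5.73
shift mm (tool) [-0.5  0.4  2.6] turn [ 0.001 -0.001  0.001]
```

The opening is 25 mm, so the knob is gripped. Now lifting.

```bash
python3 -m crank '[[0,0,0,0,0,-6,1],[0,0,0,0,0,-15,1],[0,0,0,0,0,-20,1],[0,0,0,0,0,-25,1],[0,0,0,0,0,-25,1],[0,0,0,0,0,-20,1],[0,0,0,0,0,-10,1],[0,0,0,0,0,0,1]]' ; python3 -c "
from h import *; togo([0.534,-0.002,0.460])
shot('scene','s2')"
```

```text
t: 6.4
tool_pos: [0.6057, -0.3421, 0.4731]
tool_rot: [-3.141, -0.002, 0.003]
contact_force: [-0.4, -0.2, -0.9]
opening: 0.0249
tool [ 0.6057 -0.3421  0.4731] open 0.0249 F [-0.4 -0.2 -0.9] t 6.4
shift mm (tool) [ -71.3 -340.2   13.6] turn [-0.001  0.002  0.001]
```

View pics/s2.png

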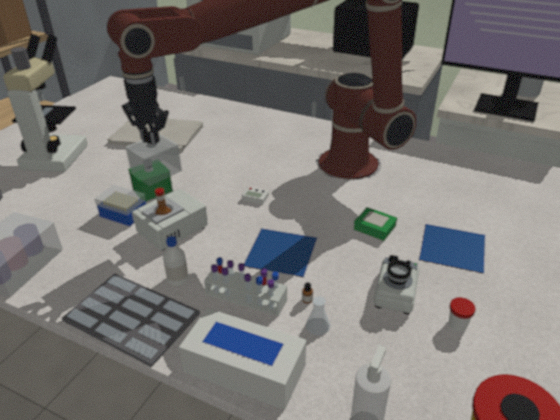

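The cover is in the gripper at (152,155) and the flask is uncovered at (162,203), upright in the well. Carrying the cover to the right-hand mat.

```bash
python3 -m crank '[[0,0,0,-3,-15,0,1],[0,0,0,-7,-28,2,1],[0,0,0,-7,-32,2,1],[0,0,0,-7,-32,2,1],[0,0,0,-7,-32,2,1],[0,0,0,-7,-32,2,1],[0,0,0,-7,-32,2,1],[0,0,0,-7,-32,2,1]]' ; python3 -c "
from h import *; togo([0.534,-0.002,0.460])"
```

```text
t: 7.12
tool_pos: [0.5502, -0.1039, 0.4447]
tool_rot: [-3.134, 0.016, 0.03]
contact_force: [0.2, -0.2, -1.3]
opening: 0.0243
tool [ 0.5502 -0.1039  0.4447] open 0.0243 F [ 0.2 -0.2 -1.3] t 7.12
shift mm (tool) [ -17.5 -101.8  -14.3] turn [-0.007  0.019 -0.01 ]
```

```bash
python3 -m crank '[[-0.007,0.019,-0.01,-5,-28,0,1],[0,0,0,-5,-28,0,1],[0,0,0,-4,-20,0,1],[0,0,0,-2,-10,0,1],[0,0,0,0,0,0,1],[0,0,0,0,0,0,1]]'
python3 - <<'E'
from h import *
togo([0.534,-0.002,0.271])
ps={n:shot(n,n+"3") for n in("top","scene","wrist")}
for n in ps:
  for q in("mat","cover_rim","cover_knob"):print(n,q,[(np.round(d["centre"],4).tolist(),round(d["confidence"],2)) for d in spotter.mark_of(q,ps[n][0])][:3])
E
```

```text
t: 7.62
tool_pos: [0.5296, -0.0082, 0.4341]
tool_rot: [-3.137, -0.012, 0.024]
contact_force: [-0.7, -0.1, -1.0]
opening: 0.0248
tool [ 0.5296 -0.0082  0.4341] open 0.0248 F [-0.7 -0.1 -1. ] t 7.62
shift mm (tool) [  7.   -5.4 163. ] turn [-0.005  0.015  0.008]
top mat [([0.312, 0.4267, 0.0011], 0.62)]
top cover_rim [([0.4435, -0.5178, -0.0001], 0.86)]
top cover_knob [([0.5278, -0.0084, 0.276], 0.93), ([0.4405, -0.5209, 0.1026], 0.84)]
scene mat [([0.3093, 0.4286, -0.003], 0.85), ([0.5357, -0.004, -0.0053], 0.83), ([0.5664, 0.336, -0.0001], 0.5)]
scene cover_rim [([0.4448, -0.5199, 0.0004], 0.89), ([0.5224, -0.0046, 0.1697], 0.7)]
scene cover_knob [([0.4452, -0.5218, 0.1077], 0.97), ([0.5271, -0.0097, 0.2759], 0.8)]
wrist mat []
wrist cover_rim []
wrist cover_knob [([0.5304, -0.0093, 0.2766], 0.9)]
```

View pics/wrist3.png

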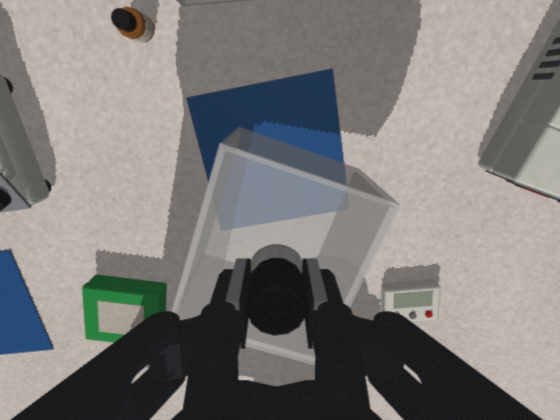

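View pics/scene3.png

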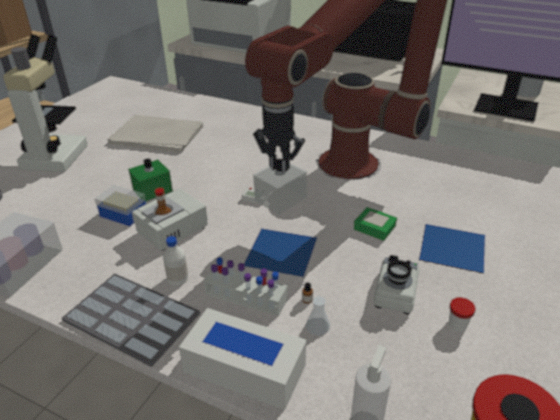

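```bash
python3 -m crank '[[-0.005,0.015,0.008,5,-5,15,1],[0,0,0,2,0,22,1],[0,0,0,0,0,25,1],[0,0,0,0,0,25,1],[0,0,0,0,0,20,1],[0,0,0,0,0,15,1],[0,0,0,0,0,0,1],[0,0,0,0,0,0,1]]'
python3 - <<'E'
from h import *
togo([0.534,-0.002,0.266])
E
```

```text
t: 8.88
tool_pos: [0.5384, -0.0035, 0.3121]
tool_rot: [3.14, -0.003, 0.015]
contact_force: [-0.7, -0.3, -1.0]
opening: 0.0246
tool [ 0.5384 -0.0035  0.3121] open 0.0246 F [-0.7 -0.3 -1. ] t 8.88
shift mm (tool) [-4.8 -1.5 46. ] turn [ 0.001 -0.009 -0.002]
```

```bash
python3 -m crank '[[0,-0.009,0,-3,0,12,1],[0,0,0,0,0,12,1],[0,0,0,0,0,9,1],[0,0,0,0,0,0,1],[0,0,0,0,0,0,1]]'
python3 - <<'E'
from h import *
togo([0.534,-0.002,0.266])
p,M,f=shot("scene")
print([(np.round(d["centre"],4).tolist(),round(d["confidence"],2)) for q in("cover_rim","cover_knob") for d in spotter.mark_of(q,p)])
E
```

```text
t: 9.3
tool_pos: [0.5365, -0.0038, 0.2799]
tool_rot: [3.139, -0.003, 0.009]
contact_force: [0.9, -0.2, -0.4]
opening: 0.0249
tool [ 0.5365 -0.0038  0.2799] open 0.0249 F [ 0.9 -0.2 -0.4] t 9.3
shift mm (tool) [-2.6 -1.8 13.9] turn [ 0.002 -0.005 -0.002]
[([0.5362, -0.0041, 0.0174], 0.87), ([0.4459, -0.5176, 0.0016], 0.71), ([0.4413, -0.521, 0.1052], 0.95), ([0.5403, -0.0068, 0.123], 0.63)]
```

Rim is about 14 mm above the mat. Going down in small steps until the force shows contact.

```bash
python3 -m crank '[[0,-0.005,0,0,0,5,1],[0,0,0,0,0,4,1],[0,0,0,0,0,0,1],[0,0,0,0,0,0,1]]'; python3 -m crank '[[0,0,0,0,0,2,1],[0,0,0,0,0,0,1],[0,0,0,0,0,0,1]]'
```

```text
t: 9.78
tool_pos: [0.5374, -0.0039, 0.2724]
tool_rot: [3.139, -0.003, 0.006]
contact_force: [-0.9, 0.1, -1.4]
opening: 0.0247
t: 10.03
tool_pos: [0.5375, -0.0039, 0.2703]
tool_rot: [3.139, -0.003, 0.007]
contact_force: [0.3, -0.1, -1.1]
opening: 0.0249
```

```bash
for i in 1 2 ; do python3 -m crank '[[0,0,0,0,0,2,1],[0,0,0,0,0,0,1],[0,0,0,0,0,0,1]]'; done
```

```text
t: 10.28
tool_pos: [0.5375, -0.0039, 0.2682]
tool_rot: [3.139, -0.003, 0.007]
contact_force: [0.4, -0.6, -1.1]
opening: 0.0245
t: 10.53
tool_pos: [0.5378, -0.0039, 0.2666]
tool_rot: [3.139, -0.003, 0.009]
contact_force: [0.8, -0.6, -0.8]
opening: 0.0249
```

```bash
python3 -m crank '[[0,0,0,0,0,1.5,1],[0,0,0,0,0,0,1],[0,0,0,0,0,0,1]]';python3 -m crank '[[0,0,0,0,0,1.5,1],[0,0,0,0,0,0,1],[0,0,0,0,0,0,1]]'
python3 - <<'E'
from h import *
shot("scene","s4")
E
```

```text
t: 10.78
tool_pos: [0.5384, -0.004, 0.2667]
tool_rot: [3.138, -0.003, 0.011]
contact_force: [-0.5, -1.0, -0.2]
opening: 0.0247
t: 11.03
tool_pos: [0.5391, -0.004, 0.2664]
tool_rot: [3.138, -0.003, 0.015]
contact_force: [0.8, 0.4, 0.0]
opening: 0.0249
```

View pics/s4.png

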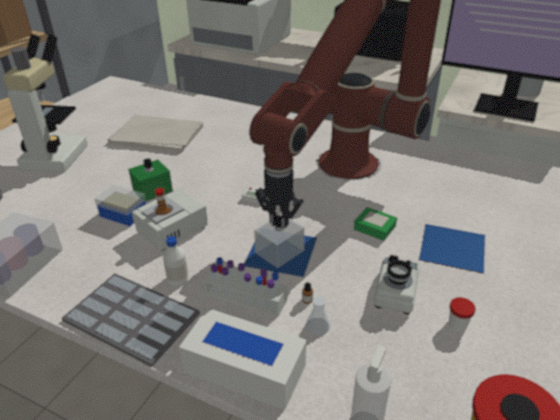

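The height stalls at 0.2665, so the cover stands on the mat with its base around (280,250). Releasing.

```bash
python3 -m crank '[[0,0,0,0,0,0,0.3],[0,0,0,0,0,0,-0.3],[0,0,0,0,0,0,-1],[0,0,0,0,0,0,-1],[0,0,0,0,0,0,-1],[0,0,0,0,0,0,-1],[0,0,0,0,0,0,-1]]'; python3 -m crank '[[0,0,0,0,0,-8,-1],[0,0,0,0,0,-15,-1],[0,0,0,0,0,-20,-1],[0,0,0,0,0,-20,-1],[0,0,0,0,0,-25,-1],[0,0,0,0,0,-25,-1],[0,0,0,0,0,-15,-1],[0,0,0,0,0,0,-1]]'
python3 - <<'E'
from h import *
ps={n:shot(n,n+"5") for n in("top","scene","wrist")}
for n in ps:
  for q in("mat","cover_rim","cover_knob","flask_mid","cradle_ring"):print(n,q,[(np.round(d["centre"],4).tolist(),round(d["confidence"],2)) for d in spotter.mark_of(q,ps[n][0])][:3])
togo([0.606,-0.343,0.4])
E
```

```text
t: 11.67
tool_pos: [0.5387, -0.004, 0.2653]
tool_rot: [3.138, -0.003, 0.013]
contact_force: [-0.4, 1.1, 1.4]
opening: 0.085
t: 12.33
tool_pos: [0.5367, -0.0035, 0.4006]
tool_rot: [3.139, -0.003, 0.007]
contact_force: [-0.2, 0.5, 0.5]
opening: 0.0854
top mat [([0.3093, 0.4264, -0.0003], 0.96), ([0.5378, 0.0002, 0.0051], 0.65), ([0.3334, -0.1904, -0.0001], 0.6)]
top cover_rim [([0.4451, -0.52, 0.0], 0.9)]
top cover_knob [([0.5443, -0.007, 0.1103], 0.87), ([0.4419, -0.52, 0.1022], 0.67)]
top flask_mid [([0.602, -0.3436, 0.1003], 0.63), ([0.5915, -0.5127, -0.0032], 0.62)]
top cradle_ring [([0.5709, 0.3353, 0.0996], 0.74), ([0.5695, 0.3289, 0.0008], 0.32)]
scene mat [([0.3106, 0.4322, -0.001], 0.89), ([0.5371, -0.0037, -0.0047], 0.82), ([0.7338, -0.0028, -0.0001], 0.73)]
scene cover_rim [([0.5428, -0.006, 0.001], 0.71), ([0.4433, -0.5209, -0.0012], 0.59)]
scene cover_knob [([0.4429, -0.5235, 0.1077], 0.87), ([0.5426, -0.0103, 0.1073], 0.74)]
scene flask_mid [([0.6068, -0.3384, 0.1019], 0.61)]
scene cradle_ring [([0.5696, 0.3379, 0.1004], 0.79), ([0.5949, 0.495, -0.0018], 0.36)]
wrist mat []
wrist cover_rim []
wrist cover_knob []
wrist flask_mid []
wrist cradle_ring []
tool [ 0.536  -0.0034  0.3956] open 0.0857 F [ 0.3 -0.3  0.1] t 13.23
shift mm (tool) [ 70.6 339.5  -4. ] turn [ 0.002  0.003 -0.002]
```

View pics/wrist5.png

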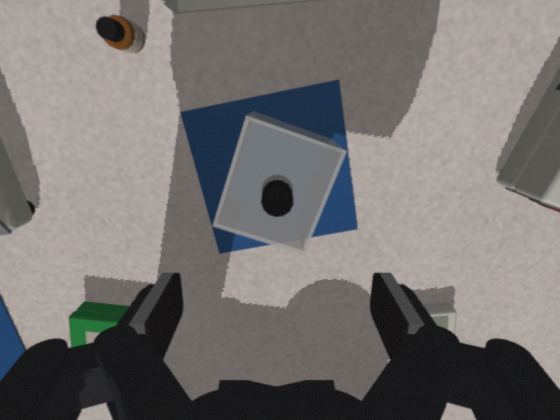

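The cover stands free on the mat with its knob at (277,197), about 10 mm off the mat centre. Next, the flask.

```bash
python3 -m crank '[[0,0,0,5,15,-6,-1],[0,0,0,6,32,-3,-1],[0,0,0,7,37,-2,-1],[0,0,0,7,37,-2,-1],[0,0,0,7,37,-2,-1],[0,0,0,7,37,-2,-1],[0,0,0,7,37,-2,-1],[0,0,0,6,32,-2,-1]]'; python3 -c "
from h import *; togo([0.6,-0.343,0.42])"
```

```text
t: 13.9
tool_pos: [0.59, -0.2718, 0.4176]
tool_rot: [-3.141, -0.017, 0.002]
contact_force: [1.7, 0.5, -1.1]
opening: 0.0858
tool [ 0.59   -0.2718  0.4176] open 0.0858 F [ 1.7  0.5 -1.1] t 13.9
shift mm (tool) [ 9.3 71.3 -2.4] turn [-0.     0.001  0.011]
```

```bash
python3 -m crank '[[0,0,0.01,3,28,-2,-1],[0,0,0,3,20,0,-1],[0,0,0,0,8,0,-1],[0,0,0,0,0,0,-1],[0,0,0,0,0,0,-1]]'
cat > fl.py <<'E'
from h import *
import sys
togo([0.604,-0.342,0.2785])
p,M,f=shot("wrist",sys.argv[1])
print("net",[(np.round(d["centre"],4),round(d["confidence"],2)) for d in spotter.mark_of("flask_mid",p)])
im=p["image"].astype(int); red=((im[...,0]>90)&(im[...,0]>1.9*im[...,1])&(im[...,0]>1.9*im[...,2])).astype(np.uint8)
n,l,s,c=cv2.connectedComponentsWithStats(red)
for i in range(1,n):
    if s[i,4]>40: print(s[i],c[i].round(1),onz(p,M,f,c[i],.151).round(4))
E
python3 fl.py w6
```

```text
t: 14.32
tool_pos: [0.596, -0.3376, 0.419]
tool_rot: [3.141, -0.012, -0.002]
contact_force: [-0.7, 0.9, -0.1]
opening: 0.0853
tool [ 0.596  -0.3376  0.419 ] open 0.0853 F [-0.7  0.9 -0.1] t 14.32
shift mm (tool) [  8.3   4.3 140.5] turn [ 0.001  0.001 -0.008]
net [(array([ 0.6075, -0.3482,  0.0984]), 0.93)]
[267 183  32  30 747] [282.2 197.4] [ 0.6056 -0.3424  0.151 ]
```

View pics/w6.png

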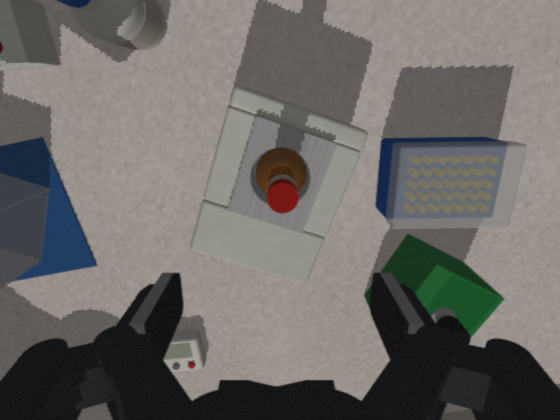

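```bash
python3 -m crank '[[0,0,-0.007,8,4,14,-1],[0,0,0,1,0,17,-1],[0,0,0,0,0,15,-1],[0,0,0,0,0,8,-1],[0,0,0,0,0,0,-1],[0,0,0,0,0,0,-1]]'; python3 fl.py w7
```

```text
t: 14.92
tool_pos: [0.6061, -0.3331, 0.365]
tool_rot: [3.141, 0.014, 0.002]
contact_force: [-0.4, -0.4, 0.2]
opening: 0.0855
tool [ 0.6061 -0.3331  0.365 ] open 0.0855 F [-0.4 -0.4  0.2] t 14.92
shift mm (tool) [-2.3  8.8 86.5] turn [ 0.001 -0.001  0.009]
net [(array([ 0.6075, -0.3471,  0.101 ]), 0.78)]
[ 272  224   39   35 1083] [290.8 240.8] [ 0.6055 -0.3421  0.151 ]
```

View pics/w7.png

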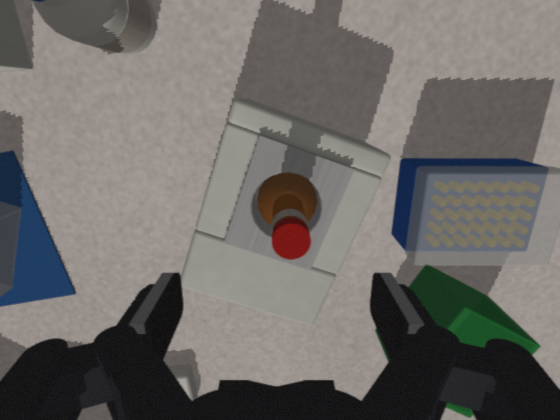

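Both views put the stopper top (290,240) at (0.6055, -0.342), which fits z = 0.151. Align and descend.

```bash
python3 -m crank '[[0,0,0.009,-0.5,9,6,-1],[0,0,0,0,0,5,-1],[0,0,0,0,0,0,-1],[0,0,0,0,0,0,-1]]'; python3 -c "
from h import *; togo([0.6055,-0.342,0.2785])"
```

```text
t: 15.35
tool_pos: [0.606, -0.3441, 0.3569]
tool_rot: [3.137, -0.003, 0.009]
contact_force: [1.4, -0.1, 0.6]
opening: 0.0852
tool [ 0.606  -0.3441  0.3569] open 0.0852 F [ 1.4 -0.1  0.6] t 15.35
shift mm (tool) [-1.  -2.5 78.3] turn [ 0.005 -0.006 -0.002]
```

```bash
python3 -m crank '[[0.005,-0.006,0,-0.5,-2,15,-1],[0,0,0,0,0,18,-1],[0,0,0,0,0,15,-1],[0,0,0,0,0,10,-1],[0,0,0,0,0,5,-1],[0,0,0,0,0,0,-1],[0,0,0,0,0,0,-1]]'; python3 -c "
from h import *; togo([0.6055,-0.342,0.2785])"
```

```text
t: 15.93
tool_pos: [0.6052, -0.3421, 0.2877]
tool_rot: [-3.14, 0.004, 0.003]
contact_force: [0.2, -0.4, 0.2]
opening: 0.0854
tool [ 0.6052 -0.3421  0.2877] open 0.0854 F [ 0.2 -0.4  0.2] t 15.93
shift mm (tool) [ 0.3 -0.1  9.2] turn [-0.002  0.002 -0.002]
```

```bash
python3 -m crank '[[0,0,0,0,0,8,-1],[0,0,0,0,0,0,-0.5],[0,0,0,0,0,0,0.2],[0,0,0,0,0,0,1],[0,0,0,0,0,0,1],[0,0,0,0,0,0,1],[0,0,0,0,0,0,1],[0,0,0,0,0,0,1]]' 70; python3 -c "
from h import *; togo([0.6055,-0.342,0.2785])"
```

```text
t: 16.6
tool_pos: [0.6062, -0.3426, 0.2826]
tool_rot: [3.14, -0.004, 0.005]
contact_force: [0.1, -0.6, -0.8]
opening: 0.022
tool [ 0.6062 -0.3426  0.2826] open 0.022 F [ 0.1 -0.6 -0.8] t 16.6
shift mm (tool) [-0.7 -0.6  4.1] turn [ 0.001 -0.003 -0.002]
```

Opening is 22 mm, so the neck is gripped. Lift.

```bash
python3 -m crank '[[0,0,0,0,0,-6,1],[0,0,0,0,0,-15,1],[0,0,0,0,0,-20,1],[0,0,0,0,0,-25,1],[0,0,0,0,0,-25,1],[0,0,0,0,0,-20,1],[0,0,0,0,0,-10,1],[0,0,0,0,0,0,1]]' ; python3 -c "
from h import *; togo([0.57,0.336,0.40])
shot('scene','s8');p,M,f=shot('wrist','w8')
print([(np.round(d['centre'],4),d['confidence']) for d in spotter.mark_of('flask_mid',p)])"
```

```text
t: 17.27
tool_pos: [0.605, -0.3419, 0.4125]
tool_rot: [-3.141, 0.004, -0.001]
contact_force: [-0.1, -0.6, -1.2]
opening: 0.0226
tool [ 0.605  -0.3419  0.4125] open 0.0226 F [-0.1 -0.6 -1.2] t 17.27
shift mm (tool) [ -36.6 -677.8   12.8] turn [-0.    -0.    -0.002]
[(array([ 0.6056, -0.3438,  0.2253]), 0.62)]
```

View pics/s8.png

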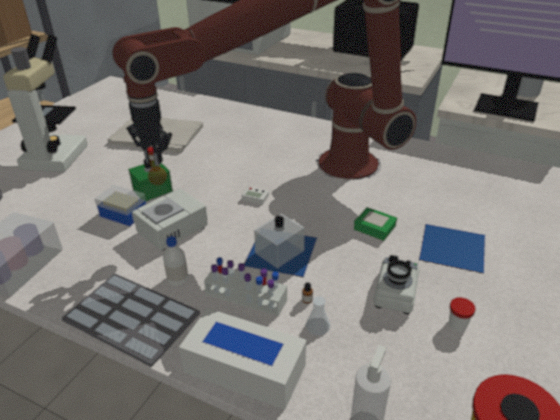

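View pics/w8.png

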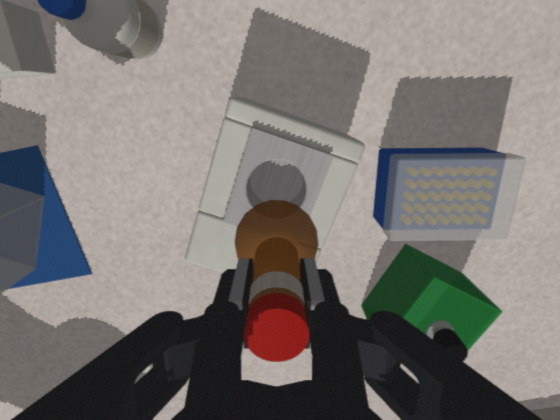

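The flask hangs upright in the jaws, clear of the well, with its stopper at (276,335). Carry it over to the mixer.

```bash
python3 -m crank '[[0,0,0,-1,-15,-4,1],[0,0,0,-2,-28,-4,1],[0,0,0,-2,-34,-4,1],[0,0,0,-2,-34,-4,1],[0,0,0,-2,-34,-4,1],[0,0,0,-2,-34,-4,1],[0,0,0,-2,-34,-4,1],[0,0,0,-2,-34,-4,1]]' ; python3 -c "
from h import *; togo([0.57,0.336,0.40])"
```

```text
t: 18.08
tool_pos: [0.5865, -0.0863, 0.4234]
tool_rot: [-3.122, 0.02, 0.053]
contact_force: [1.4, 0.7, -1.7]
opening: 0.0224
tool [ 0.5865 -0.0863  0.4234] open 0.0224 F [ 1.4  0.7 -1.7] t 18.08
shift mm (tool) [ -21.  -421.5   32.1] turn [-0.019  0.034 -0.013]
```

```bash
python3 -m crank '[[-0.015,0.03,-0.01,-2,-34,1,1],[0,0,0,-2,-34,1,1],[0,0,0,-2,-34,1,1],[0,0,0,-2,-34,1,1],[0,0,0,-2,-34,1,1],[0,0,0,-2,-34,1,1],[0,0,0,-1,-34,1,1],[0,0,0,-1,-34,1,1]]' ; python3 -c "
from h import *; togo([0.57,0.336,0.40])"
```

```text
t: 18.75
tool_pos: [0.5633, 0.2043, 0.4034]
tool_rot: [-3.136, -0.0, 0.041]
contact_force: [1.1, -0.2, -2.1]
opening: 0.0225
tool [0.5633 0.2043 0.4034] open 0.0225 F [ 1.1 -0.2 -2.1] t 18.75
shift mm (tool) [   6.8 -131.7    3.9] turn [-0.006  0.026  0.   ]
```

```bash
python3 -m crank '[[-0.006,0.026,0,2,-32,0,1],[0,0,0,1,-28,0,1],[0,0,0,0,-20,0,1],[0,0,0,0,-8,0,1],[0,0,0,0,0,0,1],[0,0,0,0,0,0,1]]'
python3 - <<'E'
from h import *; togo([0.57,0.336,0.40])
ps={n:shot(n,n+"9") for n in("top","scene","wrist")}
for n in ps:
  for q in("cradle_ring","flask_mid"):print(n,q,[(np.round(d["centre"],4).tolist(),round(d["confidence"],2)) for d in spotter.mark_of(q,ps[n][0])][:3])
print(proj(*ps["wrist"],[.57,.336,.1]))
E
```

```text
t: 19.25
tool_pos: [0.5582, 0.3049, 0.391]
tool_rot: [3.136, 0.019, -0.031]
contact_force: [-0.2, -0.4, -1.3]
opening: 0.0223
tool [0.5582 0.3049 0.391 ] open 0.0223 F [-0.2 -0.4 -1.3] t 19.25
shift mm (tool) [ 12.  -30.9  -9.4] turn [0.005 0.02  0.012]
top cradle_ring []
top flask_mid []
scene cradle_ring []
scene flask_mid [([0.5502, 0.3036, 0.2129], 0.7), ([0.5683, 0.3356, 0.0009], 0.44)]
wrist cradle_ring [([0.559, 0.2992, 0.2094], 0.73), ([0.5661, 0.335, 0.1014], 0.61)]
wrist flask_mid [([0.5572, 0.3, 0.208], 0.57)]
[235.19132332 180.33465525]
```

View pics/wrist9.png

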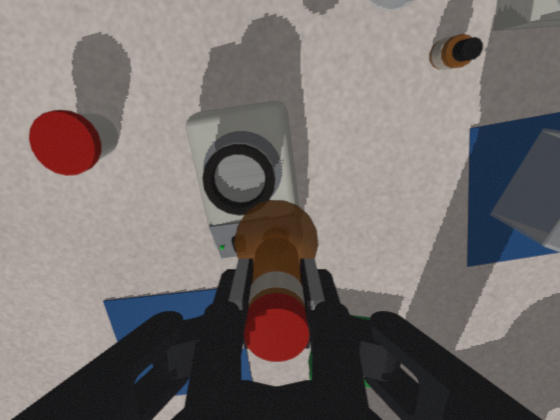

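```bash
cat > ring.py <<'E'
from h import *
import sys
p,M,f=shot("wrist",sys.argv[1]); togo([0.57,0.336,0.40])
im=p["image"]; x0,y0=proj(p,M,f,[.569,.335,.1]).astype(int)
w=60; xa=max(0,x0-w);ya=max(0,y0-w)
d=(im.max(2)[ya:y0+w,xa:x0+w]<62).astype(np.uint8)
def model(r,c,z): 
    t=np.linspace(0,2*np.pi,73)[:-1]; return np.array([proj(p,M,f,[c[0]+r*np.cos(a),c[1]+r*np.sin(a),z]) for a in t])
# score: annulus lip mask IoU on gradient: mean of dark just inside outer minus outside
g=cv2.GaussianBlur(im.max(2).astype(np.float32),(0,0),1.0)
def samp(P): return cv2.remap(g,P[:,0].astype(np.float32).reshape(-1,1),P[:,1].astype(np.float32).reshape(-1,1),cv2.INTER_LINEAR)[:,0]
best=[]
for z in (0.095,0.1,0.105):
  bb=None
  for dx in np.arange(-10,10.1,1):
    for dy in np.arange(-10,10.1,1):
      c=(.569+dx/1000,.335+dy/1000)
      s=np.minimum(samp(model(.0325,c,z)),110)-samp(model(.0278,c,z))+np.minimum(samp(model(.0195,c,z)),110)-samp(model(.0235,c,z))
      s=np.clip(s,-60,120).mean()
      if bb is None or s>bb[0]: bb=(s,c,z)
  print(bb)
  if z==0.1: c1=bb[1]
o=im[:,:,::-1].copy()
for r in(.03,.0215): cv2.polylines(o,[model(r,c1,.1).round().astype(np.int32)],True,(0,255,0),1)
cv2.imwrite(f"pics/{sys.argv[1]}r.png",cv2.resize(o[max(0,y0-90):y0+90,max(0,x0-120):x0+120],None,fx=3,fy=3))
print([(np.round(d["centre"],4).tolist(),round(d["confidence"],2)) for d in spotter.mark_of("cradle_ring",p)])
E
python3 ring.py w10
```

```text
tool [0.559  0.3043 0.3928] open 0.0225 F [-0.3  0.3 -1.5] t 19.75
shift mm (tool) [ 11.2 -31.5  -7.5] turn [0.003 0.017 0.01 ]
(np.float32(108.18718), (np.float64(0.57), np.float64(0.334)), 0.095)
(np.float32(100.99547), (np.float64(0.571), np.float64(0.333)), 0.1)
(np.float32(86.01935), (np.float64(0.572), np.float64(0.333)), 0.105)
[([0.5702, 0.335, 0.1016], 0.75)]
```

View pics/w10r.png

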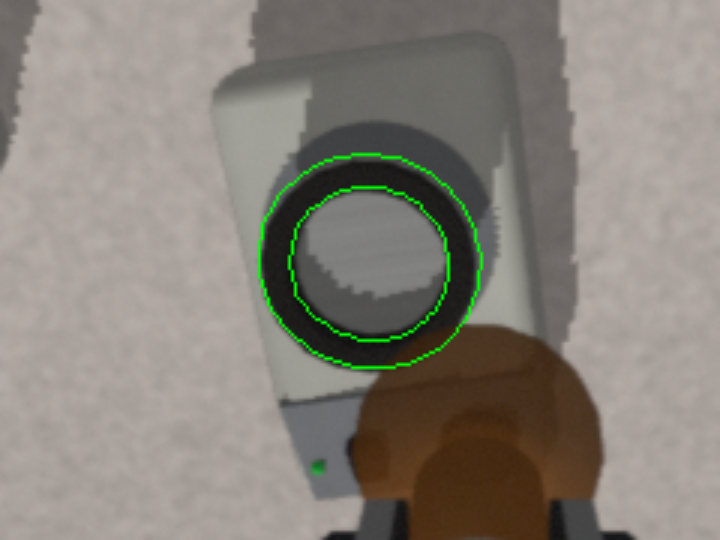

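```bash
python3 -m crank '[[0.003,0.017,0.01,9,-18,0,1],[0,0,0,2,-10,0,1],[0,0,0,0,0,0,1],[0,0,0,0,0,0,1],[0,0,0,0,0,0,1]]' ; python3 ring.py w11; python3 -c "
from h import *; togo([0.570,0.334,0.345])"
```

```text
t: 20.22
tool_pos: [0.57, 0.3328, 0.3926]
tool_rot: [3.14, -0.0, -0.002]
contact_force: [-0.1, -0.2, -2.0]
opening: 0.0222
tool [0.57   0.3327 0.3926] open 0.0224 F [-0.   0.5 -1.1] t 20.27
shift mm (tool) [ 0.  -3.3 -7.4] turn [ 0.002  0.001 -0.   ]
(np.float32(82.16489), (np.float64(0.569), np.float64(0.334)), 0.095)
(np.float32(78.496445), (np.float64(0.57), np.float64(0.333)), 0.1)
(np.float32(72.28079), (np.float64(0.572), np.float64(0.334)), 0.105)
[([0.5685, 0.334, 0.1007], 0.64)]
tool [0.57   0.3326 0.3926] open 0.0225 F [-0.9 -0.6 -1.7] t 20.32
shift mm (tool) [ 0.  -1.5 47.6] turn [ 0.002  0.001 -0.001]
```

View pics/w11r.png

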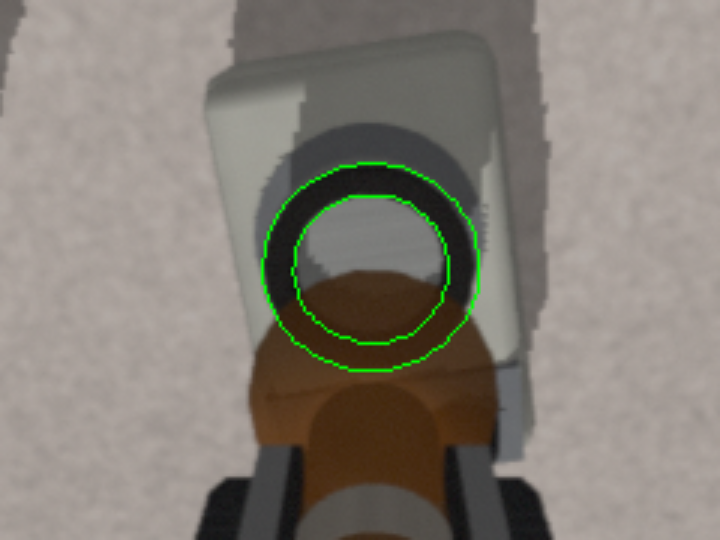

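The ring circle fits at (0.570, 0.3335), level with the flask's axis in the image. Descend towards the ring.

```bash
python3 -m crank '[[0.002,0,0,0,-1,12,1],[0,0,0,0,0,14,1],[0,0,0,0,0,10,1],[0,0,0,0,0,4,1],[0,0,0,0,0,0,1],[0,0,0,0,0,0,1],[0,0,0,0,0,0,1]]' ; python3 -c "
from h import *; togo([0.570,0.3335,0.330])
ps={n:shot(n,n+'12') for n in('scene','wrist')}
for n in ps: print([(np.round(d['centre'],4).tolist(),d['confidence']) for d in spotter.mark_of('flask_mid',ps[n][0])])"
```

```text
t: 20.9
tool_pos: [0.569, 0.3321, 0.3456]
tool_rot: [3.14, -0.002, -0.009]
contact_force: [0.3, -0.3, -1.3]
opening: 0.0222
tool [0.569  0.3321 0.3456] open 0.0222 F [ 0.3 -0.3 -1.3] t 20.9
shift mm (tool) [ 1.1 -1.5 15.6] turn [ 0.002  0.006 -0.002]
[([0.5659, 0.3329, 0.1654], 0.85)]
[([0.5708, 0.3283, 0.1639], 0.56)]
```

View pics/wrist12.png

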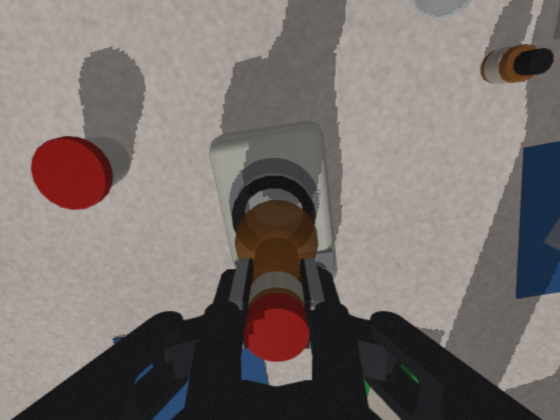

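```bash
python3 -m crank '[[0.002,0.006,0,0.7,-1,4,1],[0,0,0,0,0,4,1],[0,0,0,0,0,0,1],[0,0,0,0,0,0,1]]'; python3 -m crank '[[0,0,0,0,0,2,1],[0,0,0,0,0,0,1],[0,0,0,0,0,0,1]]';python3 -m crank '[[0,0,0,0,0,2,1],[0,0,0,0,0,0,1],[0,0,0,0,0,0,1]]'
```

```text
t: 21.43
tool_pos: [0.5704, 0.3336, 0.3399]
tool_rot: [-3.139, 0.002, -0.009]
contact_force: [-0.2, -0.6, -1.4]
opening: 0.0224
t: 21.68
tool_pos: [0.5704, 0.3336, 0.3376]
tool_rot: [-3.139, 0.002, -0.009]
contact_force: [-0.1, -1.1, -1.4]
opening: 0.0223
t: 21.93
tool_pos: [0.5704, 0.3336, 0.3355]
tool_rot: [-3.139, 0.002, -0.009]
contact_force: [0.3, -0.1, -1.5]
opening: 0.0227
```

```bash
for i in 1 2 3; do :; done; python3 -m crank '[[0,0,0,0,0,2,1],[0,0,0,0,0,0,1],[0,0,0,0,0,0,1]]'; python3 -m crank '[[0,0,0,0,0,2,1],[0,0,0,0,0,0,1],[0,0,0,0,0,0,1]]'
```

```text
t: 22.18
tool_pos: [0.5705, 0.3336, 0.3333]
tool_rot: [-3.139, 0.002, -0.009]
contact_force: [0.6, 0.3, -1.6]
opening: 0.0223
t: 22.43
tool_pos: [0.5705, 0.3336, 0.3311]
tool_rot: [-3.139, 0.002, -0.009]
contact_force: [-0.4, -0.2, -1.3]
opening: 0.0227
```

```bash
python3 -m crank '[[0,0,0,0,0,1.5,1],[0,0,0,0,0,0,1],[0,0,0,0,0,0,1]]'; python3 -m crank '[[0,0,0,0,0,1.5,1],[0,0,0,0,0,0,1],[0,0,0,0,0,0,1]]'; python3 -m crank '[[0,0,0,0,0,1.5,1],[0,0,0,0,0,0,1],[0,0,0,0,0,0,1]]'
```

```text
t: 22.68
tool_pos: [0.5704, 0.3336, 0.3296]
tool_rot: [-3.139, 0.002, -0.009]
contact_force: [-0.5, 0.6, -1.2]
opening: 0.0223
t: 22.93
tool_pos: [0.5702, 0.3335, 0.3284]
tool_rot: [-3.14, 0.002, -0.007]
contact_force: [-0.6, -0.3, -0.6]
opening: 0.0225
t: 23.18
tool_pos: [0.5701, 0.3335, 0.3277]
tool_rot: [-3.14, 0.002, -0.006]
contact_force: [-0.9, -0.5, -0.1]
opening: 0.022
```

```bash
python3 -m crank '[[0,0,0,0,0,2,1]]'; python3 -m crank '[[0,0,0,0,0,2,1]]'; python3 -m crank '[[0,0,0,0,0,2,1]]'; python3 -m crank '[[0,0,0,0,0,0,1]]'; python3 -m crank '[[0,0,0,0,0,0,1]]'
```

```text
t: 23.27
tool_pos: [0.5702, 0.3335, 0.3264]
tool_rot: [-3.14, 0.002, -0.007]
contact_force: [-3.3, -1.2, 3.9]
opening: 0.0226
t: 23.35
tool_pos: [0.5702, 0.3336, 0.3251]
tool_rot: [-3.14, 0.002, -0.007]
contact_force: [-4.1, -1.8, 4.6]
opening: 0.0226
t: 23.43
tool_pos: [0.5703, 0.3336, 0.3239]
tool_rot: [-3.14, 0.002, -0.007]
contact_force: [-4.2, -1.8, 7.0]
opening: 0.0224
t: 23.52
tool_pos: [0.5702, 0.3336, 0.3244]
tool_rot: [-3.14, 0.002, -0.007]
contact_force: [-3.3, -2.3, 6.2]
opening: 0.0223
t: 23.6
tool_pos: [0.5703, 0.3336, 0.3252]
tool_rot: [-3.14, 0.002, -0.007]
contact_force: [-3.9, -2.2, 4.5]
opening: 0.0225
```

```bash
python3 -m crank '[[0,0,0,-1,0.6,3,1]]'; python3 -m crank '[[0,0,0,-0.5,0.5,3,1]]'; python3 -m crank '[[0,0,0,0,0,2.5,1]]'; python3 -m crank '[[0,0,0,0,0,2.5,1]]'
```

```text
t: 23.68
tool_pos: [0.5696, 0.3333, 0.3238]
tool_rot: [-3.139, 0.002, -0.009]
contact_force: [-2.6, -0.1, 5.8]
opening: 0.0226
t: 23.77
tool_pos: [0.5693, 0.333, 0.3222]
tool_rot: [-3.138, 0.001, -0.012]
contact_force: [-3.8, -1.4, 7.3]
opening: 0.0227
t: 23.85
tool_pos: [0.5694, 0.3331, 0.3212]
tool_rot: [-3.138, 0.001, -0.013]
contact_force: [-6.0, -2.7, 7.9]
opening: 0.0228
t: 23.93
tool_pos: [0.5695, 0.3331, 0.3203]
tool_rot: [-3.138, 0.001, -0.013]
contact_force: [-6.2, -2.4, 8.7]
opening: 0.0223
```

Run:
```python
from h import *
for n in('scene','wrist'):
    p,M,f=shot(n,n+'13')
    togo([0.569,0.333,0.319])
    for q in ("flask_mid","cradle_ring"): print(n,q,[(np.round(d['centre'],4).tolist(),round(d['confidence'],2)) for d in spotter.mark_of(q,p)])
    if n=='scene': cv2.imwrite("pics/s13z.png",cv2.resize(p["image"][180:330,320:500,::-1],None,fx=4,fy=4,interpolation=cv2.INTER_CUBIC))
togo([0.569,0.333,0.319])
```

```text
tool [0.5694 0.3331 0.3201] open 0.0224 F [-5.5 -3.   9.3] t 23.98
shift mm (tool) [-0.4  0.1  1.1] turn [-0.003 -0.008 -0.001]
scene flask_mid [([0.5713, 0.336, 0.1383], 0.96), ([0.5936, 0.4964, -0.0001], 0.54)]
scene cradle_ring [([0.5685, 0.3363, 0.0965], 0.58)]
tool [0.5695 0.3331 0.3204] open 0.0226 F [-5.6 -2.7  8.6] t 24.13
shift mm (tool) [-0.5  0.1  1.4] turn [-0.003 -0.008 -0.001]
wrist flask_mid [([0.5738, 0.333, 0.1358], 0.65)]
wrist cradle_ring []
tool [0.5695 0.3331 0.3205] open 0.0225 F [-5.7 -2.6  8.9] t 24.23
shift mm (tool) [-0.5  0.1  1.5] turn [-0.003 -0.008 -0.001]
```

View pics/s13z.png

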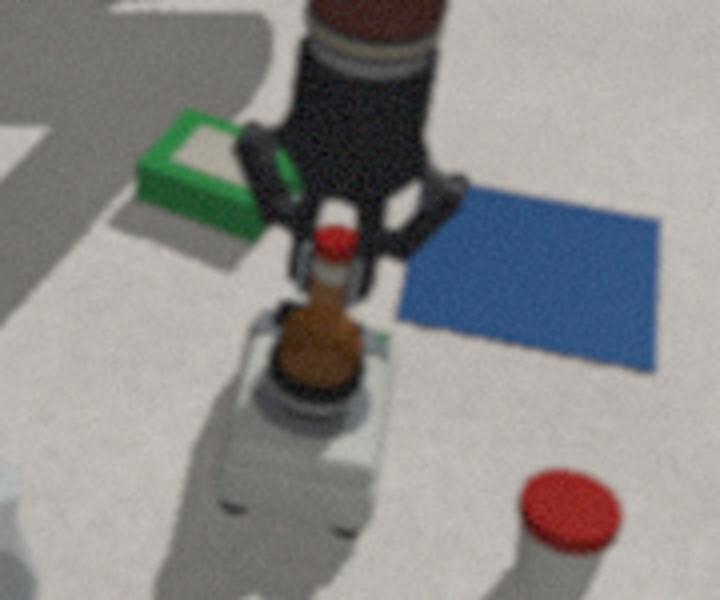

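View pics/wrist13.png

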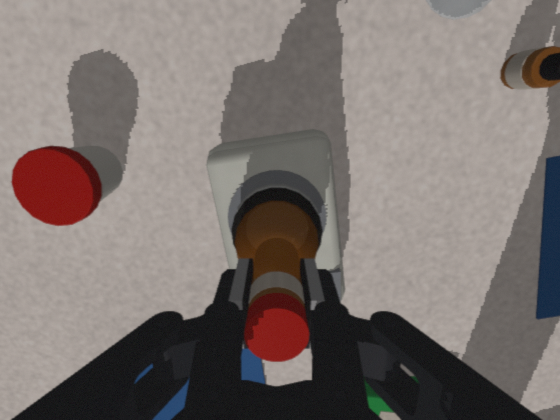

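```bash
python3 -m crank '[[0,0,0,-2,0.8,3.2,1]]'; python3 -m crank '[[0,0,0,-2,0.8,3.2,1]]'; python3 -m crank '[[0,0,0,-1,0.5,3.2,1]]'
```

```text
t: 24.32
tool_pos: [0.5681, 0.3326, 0.3198]
tool_rot: [-3.137, 0.001, -0.018]
contact_force: [-1.7, -0.3, 8.8]
opening: 0.0225
t: 24.4
tool_pos: [0.567, 0.3322, 0.3194]
tool_rot: [-3.135, 0.001, -0.026]
contact_force: [-2.0, -1.7, 9.6]
opening: 0.0227
t: 24.48
tool_pos: [0.5667, 0.3319, 0.319]
tool_rot: [-3.133, 0.001, -0.031]
contact_force: [-4.9, -3.1, 10.5]
opening: 0.0226
```

```bash
python3 -c "
from h import *; togo([0.5685,0.333,0.3175])"; python3 -m crank '[[0,-0.01,0,0.3,-0.3,4,1]]'; python3 -m crank '[[0,-0.008,0,0.3,-0.3,4,1]]'; python3 -c "
from h import *; togo([0.5685,0.333,0.3175])"
```

```text
tool [0.5667 0.3319 0.319 ] open 0.0226 F [-4.9 -3.1 10.5] t 24.48
shift mm (tool) [ 1.8 -1.   1.6] turn [-0.008 -0.02  -0.001]
t: 24.57
tool_pos: [0.5677, 0.3322, 0.3181]
tool_rot: [-3.134, 0.001, -0.022]
contact_force: [-3.1, -5.5, 10.6]
opening: 0.0226
t: 24.65
tool_pos: [0.5688, 0.3324, 0.3172]
tool_rot: [-3.134, 0.0, -0.015]
contact_force: [-3.9, -4.5, 11.7]
opening: 0.0222
tool [0.5688 0.3324 0.3172] open 0.0222 F [-3.9 -4.5 11.7] t 24.65
shift mm (tool) [-0.3 -0.6 -0.3] turn [-0.007 -0.01  -0.   ]
```

Run:
```python
from h import *
for i,n in enumerate(['scene','wrist','top','scene','top','scene','scene','scene']):
    p,M,f=shot(n,n+'14_%d'%i)
    if i in(0,3): 
        cv2.imwrite(f"pics/s14z{i}.png",cv2.resize(p["image"][180:330,320:500,::-1],None,fx=4,fy=4,interpolation=cv2.INTER_CUBIC))
    o=ctrl.get_obs(); print(o["t"].__round__(2),o["tool_pos"].round(4),o["contact_force"].round(1),o["dq"].round(3).tolist(),o["opening"].__round__(4))
    if i<3:
      for q in ("flask_mid","cradle_ring","cover_rim","cover_knob","mat"): print(n,q,[(np.round(d['centre'],4).tolist(),round(d['confidence'],2)) for d in spotter.mark_of(q,p)])
```

```text
24.7 [0.5689 0.3323 0.3169] [-4.1 -5.  11.9] [-0.0, -0.004, 0.004, 0.001, -0.0, 0.001] 0.0227
scene flask_mid [([0.568, 0.3354, 0.1383], 0.63)]
scene cradle_ring [([0.5339, -0.0043, -0.0053], 0.73), ([0.5716, 0.3338, 0.0908], 0.69)]
scene cover_rim [([0.542, -0.0029, 0.0042], 0.71), ([0.7367, 0.001, 0.0034], 0.21)]
scene cover_knob [([0.5422, -0.0103, 0.1047], 0.67), ([0.4442, -0.5239, 0.1078], 0.55), ([0.5715, 0.3351, 0.1347], 0.38), ([0.7411, 0.1958, 0.0059], 0.29)]
scene mat [([0.3103, 0.4295, -0.003], 0.92), ([0.5386, -0.0021, -0.0058], 0.68)]
25.0 [0.5688 0.3323 0.3173] [-3.5 -4.4 11.5] [0.0, -0.001, 0.002, 0.0, -0.002, -0.001] 0.0225
wrist flask_mid [([0.5723, 0.3299, 0.1354], 0.61)]
wrist cradle_ring []
wrist cover_rim []
wrist cover_knob []
wrist mat [([0.3084, 0.4259, 0.0004], 0.84)]
25.3 [0.5688 0.3323 0.3173] [-4.1 -4.6 12.2] [0.001, -0.001, -0.0, 0.001, 0.001, -0.0] 0.0225
top flask_mid []
top cradle_ring []
top cover_rim [([0.54, -0.0071, 0.0044], 0.82), ([0.443, -0.517, -0.0015], 0.68)]
top cover_knob [([0.5428, -0.0051, 0.1104], 0.64), ([0.4434, -0.5173, 0.1016], 0.62)]
top mat [([0.5346, -0.0009, 0.004], 0.83), ([0.3102, 0.4276, 0.001], 0.59)]
25.6 [0.5688 0.3323 0.3173] [-4.6 -4.6 12.1] [-0.0, -0.001, 0.001, -0.001, 0.002, -0.001] 0.0227
25.65 [0.5688 0.3323 0.3173] [-4.4 -4.  11.3] [-0.0, 0.0, 0.001, -0.0, -0.001, 0.0] 0.0222
25.7 [0.5688 0.3323 0.3173] [-4.3 -3.6 11.2] [0.002, -0.0, -0.001, -0.001, 0.002, 0.0] 0.0225
25.75 [0.5688 0.3323 0.3173] [-5.2 -4.5 12.7] [0.0, 0.0, -0.001, -0.002, -0.0, -0.001] 0.0225
25.8 [0.5688 0.3323 0.3173] [-4.2 -4.1 12.3] [0.001, 0.001, 0.001, -0.0, -0.001, -0.001] 0.0223
```

View pics/s14z3.png

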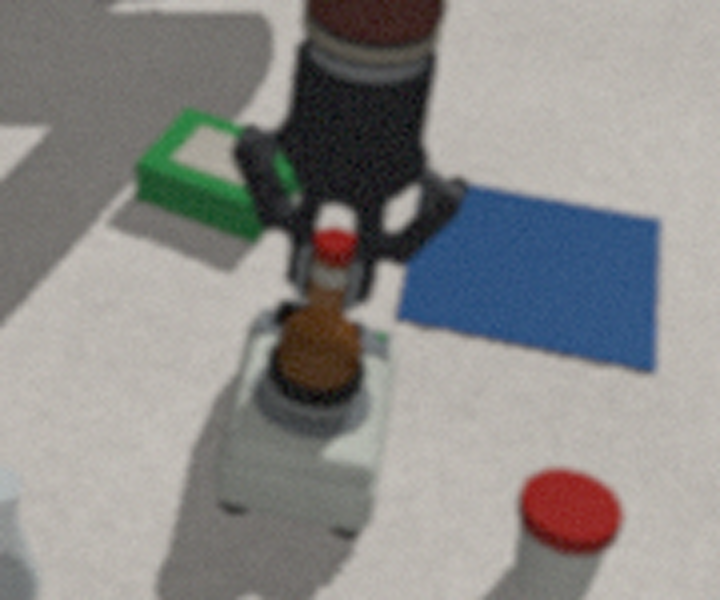

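View pics/scene14_0.png

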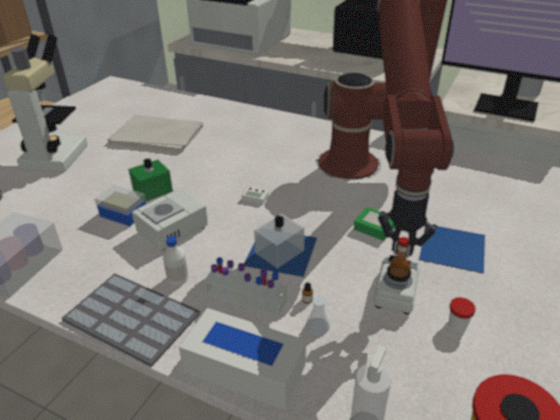

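View pics/wrist14_1.png

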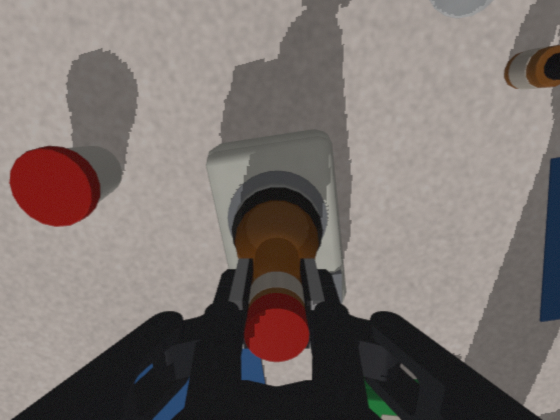

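The hold is steady: about 13 N on the cradle, roughly 9 mm of travel, and the flask upright. The scene picture shows the flask in the ring at (402,270) and the cover on the mat at (280,243). Handing in.

```bash
python3 -c "
from station import ctrl; print(ctrl.finish_job())"
```

```text
the job is handed in; nothing more can be done
None
```

The job is done and handed in at about 26 s of the 67 s allowed; `finish_job()` gave no verdict.

**Cover:** I lifted it off the heater by the knob and stood it, knob up, on the right-hand of the two blue mats (farthest to the robot's right). It was let go there, about 5–10 mm from the mat's centre. The last readings put its rim at about 4 mm above the bench.

**Flask:** I took it out of the well by the neck, set it in the cradle ring and pressed it down.
- **Held:** the gripper was still closed on the neck at hand-in, 22 mm open with 70 N of grip commanded.
- **Position:** the gripper axis is 1–2 mm from the measured ring centre and about 0.01 rad off vertical. That the flask itself is upright I judged from the pictures only.
- **Push:** the wrist read about 12 N upward. Adding the flask's weight gives about 13 N on the cradle, or roughly 9 of its 12 mm. One camera reading of the lip, at 91 mm against 100 mm at rest, agrees.
- **Steadiness:** position was constant to 0.1 mm for the last 0.8 s.

**Disagreements:**
- A sideways force of about 6 N stayed while pressing. Shifting the flask by up to 3 mm did not remove it, so I put it down to the arm's compliance.
- The networks' readings of the flask's middle scattered by up to about 5 mm.

**Bystanders:** none looked moved in the last pictures, but I did not measure their positions again.

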